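# Turn the vanity carousel to bring the ring cone to the front

## Robot

A 7-joint arm with a two-finger parallel gripper is mounted at the origin on the work surface. World frame = base frame: x ahead of the robot, y to its left, z up, the work surface at z = 0. Lengths are in mm, angles in rad, forces in N, time in s.
With the tool pointing down it reaches from about 400 to 875 mm from the base axis. Payload 4.4 kg.
Tool frame: the origin (TCP) lies where the fingers leave the gripper's body, on its centre line; the fingertips stand 73 mm ahead of it and the grasp point (between the pads) lies 54 mm ahead of it; z points along the fingers, y is the line along which they close (so a half turn about z gives the same grasp; the last joint's range is limited). The gripper opens to 85 mm and grips with 20 to 120 N. Pads are 22 mm wide; open, the fingers measure 114 mm over their backs; the gripper's body (76 mm by 85 mm) begins 54 mm behind the grasp point. The pads swing forward as they close: fully open they stand 13 mm farther back than shut.
Start: joints at [1.053, 0.628, 0.038, 1.517, -0.027, 0.996, -0.02], TCP at [283.806, -584.783, 303.913] pointing down, gripper open.
Joint ranges: [-3.06, 3.06], [-0.37, 2.12], [-1.25, 1.32], [0.18, 2.47], [-1.1, 4.24], [0.23, 1.98], [-2.94, 2.94]. Speed limits (rad/s): [2.57, 2.57, 3.14, 3.14, 3.14, 3.14, 3.14].

## Interface

Orientations are given as [roll, pitch, yaw] about the fixed x, y, z axes, in that order (R = Rz(yaw) Ry(pitch) Rx(roll)).
In Python, from cell import ctrl gives the robot as it stands.
- The arm moves only by the tool send_rows, never from a script. Its argument "rows" is a list that holds one entry, the list of rows, each a list of 6 numbers: the shift along the tool's x, y, z in cm, then the turn, a rotation vector about the tool's x, y, z in rad. In form: [[[tx, ty, tz, wx, wy, wz], ...]]. A call has 1 to 10 rows; each row is the pose to reach, as a shift and turn from the pose commanded when the call began, along the tool's axes at that moment; what a row does not reach only later rows make up. A row lasts 1/10 s, in which the tool goes at most 50 mm and 8.59 degrees, less where a joint would pass 70% of its speed; a pose out of reach is approached as far as the arm can. A call with a gripper value outside its range is refused whole. "grip" is the closure in counts, from 0 (fully open) to 255 (shut), set as the call begins (left out, the last holds). The fingers move at their own pace and stop on an object; the grip force is fixed at half the most. Time passes only in rows, so rows that repeat a pose let the fingers close. It gives the time, the measured TCP pose, the force, the opening and the grip force at its end, in the units of the state.
- ctrl.read_state(): the state, without advancing time (a new reading comes with each control period).
- ctrl.get_image(name): name is "scene" or "top"; returns a dict with "pixels" (480x640x3 uint8, red, green, blue), "fx", "fy", "cx", "cy" (pixels), "D" ([k1, k2, p1, p2, k3] as OpenCV has them; the pictures are not rectified), "extrinsics" (4x4, takes a point from camera to world coordinates). Camera axes: x right, y up, looking along -z (the intrinsics and any distortion apply to the point x, -y, -z); pixel columns grow to the right and rows downward; lengths in mm; the calibration is good to about 2 mm. A picture is of the moment at which its call begins. There is no depth.
- ctrl.finish_job(): hands the job in; it is judged then, once.
The state is a dict: "clock": time; "qpos": joint angles; "qd": joint speeds; "tau": joint torques, N m; "eef_pos": TCP position; "tool_rot": TCP orientation; "force": force on the tool from outside, world axes, zero at the start; "torque": the same for the moment, N m; "width": finger opening in mm; "gripper_force": force on a finger pad.
Only numpy, scipy, OpenCV 4.12 (cv2) and the standard library are available. Lean on these libraries where they do the work, as an engineer would, in place of code of your own. Each camera call takes 0.05 s, during which the arm holds its last target. There are 200 camera calls.

## Task

Push the walnut carousel round by the little pegs on its rim, with your fingertips and without spinning it fast, until the porcelain ring cone stands at the front, in line with the tongue on the carousel's base. Touch none of the four porcelain pieces on the carousel, leave the bangle lying there, and leave everything else on the vanity top where it is.

Things in the scene. Friction and masses are not known exactly. Their poses are not given: they have to be found in the camera images.
- base: fixed dark steel carousel base, a disc 200 mm across, 12 mm high. Origin on the counter on the turning axis; z up. Its -x axis is the FRONT: there a tongue 30 mm wide, 15 mm high with the round steel stud at its end, runs out to 175 mm from the axis, 45 mm beyond the carousel's edge. The front faces the robot, up to 0.35 rad off either way
- carousel: walnut turntable: disc 260 mm across, 16 mm thick, top 32 mm above the counter, with a middle post 85 mm high above the counter. Origin on the axis at the disc's underside; z up. The ring cone stands in its -x direction. It turns about z only, endlessly either way, needs 1 to 2 N at a peg and stops within a few degrees when no longer pushed
- rim_peg (a point): top of one of the carousel's six upright round steel pegs, 12 mm across, 24 mm high (tops 56 mm above the counter), 120 mm from the axis, 60 degrees apart. This one is 30 degrees anticlockwise (seen from above) of the ring cone; the cone's direction lies midway between two pegs. Nothing else on the disc is farther than 103 mm from the axis
- cone_edge (a point): point of the carousel at the disc's top, 120 mm from the axis, straight outward of the ring cone (between two pegs); turns with the carousel
- front_edge (a point): fixed point in the base's front direction, 120 mm from the axis, 32 mm above the counter: the ring cone is exactly at the front when cone_edge is here
- ring_cone: white porcelain ring cone with a pointed top and a silver ring on it, 44 mm across the foot, 59 mm high, fixed on the carousel 72 mm from the axis in the carousel's -x direction. Origin at the centre of its foot
- lidded_jar: white porcelain round jar with a flat lid and small knob, 48 mm across, 48 mm high, fixed on the carousel 72 mm from the axis in its +y direction. Origin at the centre of its foot
- open_cup: white porcelain open cup, 46 mm across, 45 mm high, fixed on the carousel 72 mm from the axis in its +x direction. Origin at the centre of its foot
- trinket_box: white porcelain square box, 43 mm wide, 32 mm high, fixed on the carousel 72 mm from the axis in its -y direction. Origin at the centre of its foot
- bangle: loose silver bangle lying flat on the carousel round the middle post, 68 mm across, 7 mm high. Origin at the centre of its underside; it may turn along with the carousel
- saucer: loose white porcelain saucer, 110 mm across, 16 mm high, with a pair of pearl studs in it, to the right of the carousel. Origin at the centre of its underside
- comb: loose black wide-tooth comb lying flat, 170 mm long (along its x) by 42 mm, 6 mm high, to the left of the carousel. Origin at its middle, on the counter
- soap: loose amber glass soap bottle, 60 mm across, 130 mm high, beyond the carousel. Origin at the centre of its foot
- tumbler: loose white tumbler, 72 mm across, 100 mm high, beyond the carousel. Origin at the centre of its foot
- cream: loose small glass cream jar, 50 mm across, 45 mm high, on the right nearer the robot. Origin at the centre of its foot
- tray: fixed walnut jewellery tray with a hinged glass flap, 150 by 200 mm, 50 mm high, on the left. Origin at the centre of its underside
- flap (a joint): hinged glass flap of the tray, angle in rad: 0 shut, growing as it opens; it starts shut or barely ajar (up to 0.1) and is to be left alone
Mind the look-alikes: they are no part of the job. Several things have the shape of the bangle; the one meant has the colours described above.

How it is judged (in metres and radians):
At the end, for the whole second after the job is handed in: the ring cone is at the front: cone_edge within 16 mm of front_edge (about 7.5 degrees), the carousel at rest, the bangle still round its post, and saucer, comb, soap bottle, tumbler and cream jar within 25 mm of where they were; the tray's flap still shut (below 0.25 rad) (horizontal distance between cone_edge and front_edge below 0.016 m and angular speed of carousel below 0.05 rad/s and height (world z) of bangle below 0.045 m and horizontal distance between bangle and base below 0.03 m and distance of each of saucer, comb, soap, tumbler, cream from where it was at the start of the episode below 0.025 m and value of joint flap below 0.25 rad); the robot touches nothing.
It fails at once if a porcelain piece on the carousel is touched (over 1 N) (contact force between any of the arm, the fingers and ring_cone above 1 N or contact force between any of the arm, the fingers and lidded_jar above 1 N or contact force between any of the arm, the fingers and open_cup above 1 N or contact force between any of the arm, the fingers and trinket_box above 1 N).
It fails at once if the carousel is spun fast (over 3 rad/s) (angular speed of carousel above 3 rad/s).
It fails at once if the bangle is lifted (height (world z) of bangle above 0.05 m).
It fails at once if another thing on the vanity top is moved more than 25 mm, or the tray's flap is opened (distance of any of saucer, comb, soap, tumbler, cream from where it was at the start of the episode above 0.025 m or value of joint flap above 0.25 rad).
It also fails if it takes over 64 s, if anything falls off the work surface, if the arm or the gripper's body presses on something with over 40 N, if the wrist force passes 120 N, or if a joint passes its speed limit or range.

## Working session

There is one attempt and no reset: what is moved stays moved. The work goes in short steps, Python scripts to look and compute and a tool call to move; the robot and the scene stay as the last step left them, time stands still between calls to the robot, and variables do not carry over. Pictures are saved under pics/ and viewed, at most 10 in all, crops included, and the job is handed in when it is done.

Besides the shell and the picture viewer there is one more tool, called after "Request:" as a command line: name --argument value ..., lists and objects as JSON in quotes. send_rows: Moves the arm, as the interface text tells. Its arguments: {"type":"object","properties":{"rows":{"type":"array","items":{"type":"array","items":{"type":"array","items":{"type":"number"}}}},"grip":{"type":"number"}},"required":["rows"]}

```bash
mkdir -p pics; ls
python3 - <<'E'
from cell import ctrl
import cv2,json
s=ctrl.read_state();print(s)
for n in("scene","top"):
    d=ctrl.get_image(n);cv2.imwrite(f"pics/{n}0.png",d["pixels"][:,:,::-1]);print(n,d["fx"],d["fy"],d["cx"],d["cy"],d["D"],d["extrinsics"])
E
```

```text
pics
{'clock': 0.0, 'qpos': array([ 1.05321339,  0.62932045,  0.03843752,  1.51833989, -0.02699342,
        0.99630223, -0.01997884]), 'qd': array([ 2.48180111e-04,  8.90415514e-04, -6.02678341e-04,  6.94817850e-05,
       -2.02322614e-04, -7.29147011e-04, -2.64379063e-04]), 'tau': array([ 4.90901439e-04, -5.63400793e+01,  1.22616861e+00, -1.93443775e+01,
        1.08794920e-02,  1.05308407e-02,  1.49110292e-05]), 'eef_pos': array([ 283.59286895, -584.34510507,  303.01451541]), 'tool_rot': array([-3.13974077e+00,  2.54435235e-05,  4.51811931e-01]), 'force': array([-0.42200919,  0.64303302,  0.3975557 ]), 'torque': array([0.00456816, 0.00250973, 0.00247118]), 'gripper_force': 0.0, 'width': 85.20843374699415}
scene 462.87260631063015 462.87260631063015 324.5580063722873 235.81578313129685 [-0.08447475  0.          0.          0.          0.        ] [[-3.53404549e-01 -5.81416167e-01  7.32844094e-01  1.35926229e+03]
 [ 9.35318942e-01 -2.33718631e-01  2.65620177e-01  3.67649233e+02]
 [ 1.68434531e-02  7.79314341e-01  6.26406781e-01  6.92982446e+02]
 [ 0.00000000e+00  0.00000000e+00  0.00000000e+00  1.00000000e+00]]
top 622.5184058022138 622.5184058022138 306.1190777569498 239.67821915973545 [0.02842548 0.         0.         0.         0.        ] [[ 5.50515121e-03  9.83208071e-01 -1.82404998e-01  3.58907123e+02]
 [-9.99981030e-01  5.91669971e-03  1.71212482e-03  7.86737731e+01]
 [ 2.76261054e-03  1.82392113e-01  9.83221992e-01  1.30352538e+03]
 [ 0.00000000e+00  0.00000000e+00  0.00000000e+00  1.00000000e+00]]
```

View pics/top0.png

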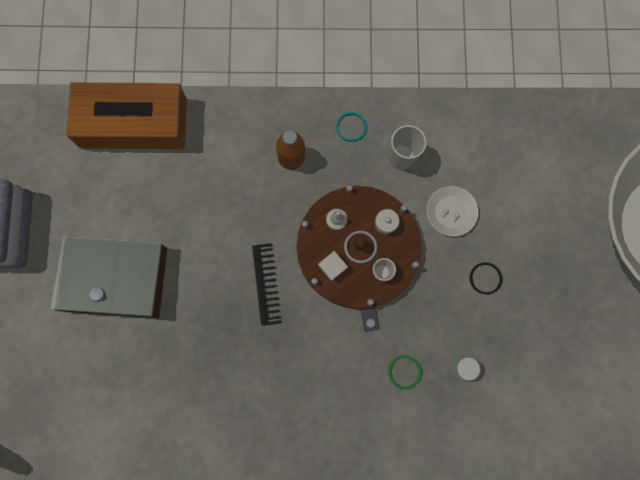

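View pics/scene0.png

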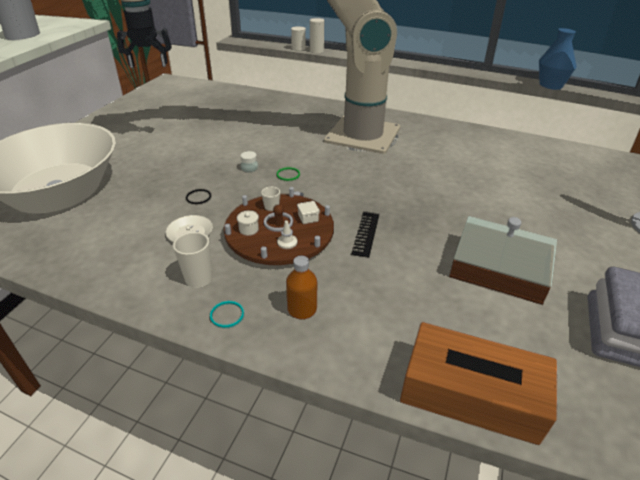

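The top view shows the turntable at about (360,247). The cone is at (337,219), and the look-alikes near it are the lidded jar (387,221), open cup (385,270) and box (333,265). The tongue's stud is at (370,322). For the bangle, the silver ring at (360,246) is the one meant. The teal (351,127), black (486,278) and green (405,372) rings are decoys. The scene view confirms the pointed cone at (287,236), on the soap bottle's side. Next I measure and crop.

```bash
cat > h.py <<'E'
import numpy as np,cv2
def ray(d,uv):
    K=np.array([[d["fx"],0,d["cx"]],[0,d["fy"],d["cy"]],[0,0,1.]])
    p=cv2.undistortPoints(np.array(uv,float).reshape(-1,1,2),K,np.array(d["D"],float)).reshape(-1,2)
    E=np.array(d["extrinsics"]);v=np.c_[p[:,0],-p[:,1],-np.ones(len(p))]@E[:3,:3].T
    return E[:3,3],v
def onz(d,uv,z):
    o,v=ray(d,uv);return o[:2]+v[:,:2]*((z-o[2])/v[:,2])[:,None]
def disc(d):
    """axis from the walnut disc's outline (convex hull ellipse), disc top at z=32"""
    im=d["pixels"];h=cv2.cvtColor(im,cv2.COLOR_RGB2HSV)
    m=((h[...,0]<15)&(h[...,1]>100)).astype(np.uint8);m[:,:280]=0;m[:180]=0;m[320:]=0;m[:,440:]=0
    m=cv2.morphologyEx(m,cv2.MORPH_CLOSE,np.ones((5,5)))
    c=max(cv2.findContours(m,0,1)[0],key=cv2.contourArea)
    w=onz(d,cv2.convexHull(c).reshape(-1,2),32.)
    return cv2.minEnclosingCircle(w.astype(np.float32)),cv2.fitEllipse(w.astype(np.float32))
def pegs(d):
    """bluish-grey peg caps near the disc's rim -> pixel list"""
    im=d["pixels"].astype(int);b=(im[...,2]-im[...,0]>8)&(im.max(2)>90)
    n,l,s,c=cv2.connectedComponentsWithStats(b.astype(np.uint8))
    return [(c[i],s[i,4]) for i in range(1,n) if s[i,4]>8 and 290<c[i][0]<430 and 170<c[i][1]<340]
E
python3 - <<'E'
from cell import ctrl
from h import *
d=ctrl.get_image("top");cir,el=disc(d);print(cir,el)
a=np.array(cir[0])
for c,s in pegs(d):
    for z in(55.,17.):
        w=onz(d,[c],z)[0]-a;print(c.round(1),s,z,w.round(1),np.hypot(*w).round(1),np.degrees(np.arctan2(w[1],w[0])).round(1))
cv2.imwrite("pics/crop.png",cv2.resize(d["pixels"][130:340,270:480,::-1],(600,600),interpolation=cv2.INTER_CUBIC))
E
```

```text
((582.6324462890625, -32.459171295166016), 128.8268585205078) ((582.571533203125, -32.23487854003906), (256.1910705566406, 256.6036376953125), 115.28154754638672)
```

View pics/crop.png

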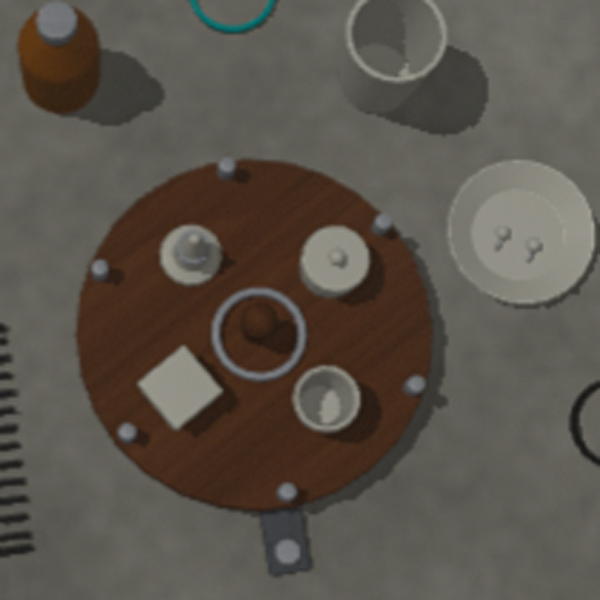

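The crop confirms the pointed cone with its silver ring at crop (191,253). The peg tops are at crop (100,268), (227,165), (383,221), (416,382), (288,490) and (127,431), and the stud is at (287,551).

```bash
cat >> h.py <<'E'
A=np.array([582.6,-32.4])
def pegs(d):
    """grey blobs on the walnut near the rim -> (angle deg, radius mm, area), tops at z=56"""
    h=cv2.cvtColor(d["pixels"],cv2.COLOR_RGB2HSV);m=(h[...,1]<70)&(h[...,2]>95)
    v,u=np.nonzero(m);w=onz(d,np.c_[u,v],56.)-A;r=np.hypot(*w.T)
    k=(r>108)&(r<128);q=np.zeros(m.shape,np.uint8);q[v[k],u[k]]=1
    n,l,s,c=cv2.connectedComponentsWithStats(q);o=[]
    for i in range(1,n):
        if s[i,4]>8:
            p=onz(d,[c[i]],54.)[0]-A;o.append((round(np.degrees(np.arctan2(p[1],p[0]))%360,1),round(np.hypot(*p),1),s[i,4],c[i].round(1)))
    return o
E
python3 - <<'E'
from cell import ctrl
from h import *
d=ctrl.get_image("top")
for o in pegs(d):print(o)
f=lambda u,v:[270+.35*u-.3,130+.35*v-.3]
P=[(100,268),(227,165),(383,221),(416,382),(288,490),(127,431)]
def pr(n,uv,z):
    p=onz(d,[f(*uv)],z)[0];w=p-A;print(n,p.round(1),np.hypot(*w).round(1),(np.degrees(np.arctan2(w[1],w[0]))%360).round(1))
for p in P:pr('peg',p,55.)
pr('stud',(287,551),16.);pr('cone foot',(191,256),33.);pr('box',(180,388),64.);pr('jar',(335,262),78.);pr('cup',(327,400),77.)
pr('soap top',(57,20),130.);pr('tumbler',(397,37),100.)
E
```

```text
(np.float64(12.2), np.float64(123.4), np.int32(39), array([346.4, 186.6]))
(np.float64(326.5), np.float64(120.7), np.int32(136), array([391.2, 196.2]))
(np.float64(69.3), np.float64(121.3), np.int32(21), array([304., 223.]))
(np.float64(250.2), np.float64(119.2), np.int32(22), array([415.1, 263.9]))
(np.float64(129.1), np.float64(119.8), np.int32(25), array([313.8, 280.5]))
(np.float64(189.6), np.float64(118.8), np.int32(24), array([370. , 301.5]))
peg [624.2  79.6] 119.5 69.6
peg [701.1 -12. ] 120.3 9.7
peg [ 660.1 -124.2] 120.1 310.2
peg [ 543.  -144.8] 119.2 250.6
peg [466.  -53.1] 118.4 190.1
peg [506.9  59.9] 119.4 129.4
stud [425.6 -55.9] 158.7 188.5
cone foot [638.3  13.1] 71.9 39.3
box [536.4  22.8] 72.0 129.9
jar [624.7 -86. ] 68.1 308.1
cup [526.7 -78.7] 72.6 219.7
soap top [783.4 110.3] 246.3 35.4
tumbler [ 783.  -129.7] 222.8 334.1
```

Request:
send_rows --rows '[[[1.5,-1.1,0,0,0,0],[4.5,-3.4,0,0,0,0],[7.5,-5.6,0,0,0,0],[10.5,-7.9,0,0,0,0],[13.5,-10.1,0,0,0,0],[16.5,-12.4,0,0,0,0],[19.5,-14.6,0,0,0,0],[22.5,-16.9,0,0,0,0],[26,-19.5,0,0,0,0],[30,-22.5,0,0,0,0]]]' --grip 160

```text
clock: 1.2
eef_pos: [455.6, -250.8, 304.0]
tool_rot: [3.141, 0.0, 0.45]
force: [0.9, 0.2, 0.5]
width: 31.8
gripper_force: 0.0
```

Request:
send_rows --rows '[[[3.5,-2.6,0,0,0,-0.08],[7,-5.2,0,0,0,-0.16],[10.5,-7.8,0,0,0,-0.24],[14,-10.5,0,0,0,-0.32],[17.5,-13.1,0,0,0,-0.4],[21,-15.8,0,0,0,-0.48],[24,-18,0,0,0,-0.56],[27,-20.3,0,0,0,-0.64],[29.8,-22.5,0,0,0,-0.71],[29.8,-22.5,0,0,0,-0.765]]]'

```text
clock: 2.2
eef_pos: [626.4, 88.2, 303.6]
tool_rot: [-3.141, -0.005, 1.227]
force: [-0.5, 0.4, -0.3]
width: 32.3
gripper_force: 0.0
```

Request:
send_rows --rows '[[[0,0,2,0,0,0],[0,0,4,0,0,0],[0,0,6,0,0,0],[0,0,8,0,0,0],[0,0,10,0,0,0],[0,0,10,0,0,0],[0,0,10,0,0,0]]]'

```text
clock: 2.9
eef_pos: [625.4, 81.1, 204.0]
tool_rot: [-3.141, 0.0, 1.217]
force: [-0.1, 0.6, 0.2]
width: 31.5
gripper_force: 0.0
```

Run:
```python
from cell import ctrl
from h import *
s=ctrl.read_state();print({k:np.round(s[k],3) for k in("clock","qpos","eef_pos","tool_rot","force","width")})
d=ctrl.get_image("scene");c=ctrl.get_image("top")
a=cv2.resize(d["pixels"][130:310,190:390],(600,540),interpolation=2);
cv2.imwrite("pics/s1.png",a[:,:,::-1])
```

```text
{'clock': np.float64(2.9), 'qpos': array([-0.065,  0.72 , -0.18 ,  1.662,  0.17 ,  0.775, -0.677]), 'eef_pos': array([625.357,  81.139, 203.959]), 'tool_rot': array([-3.141,  0.   ,  1.217]), 'force': array([-0.117,  0.596,  0.22 ]), 'width': np.float64(31.496)}
```

View pics/s1.png

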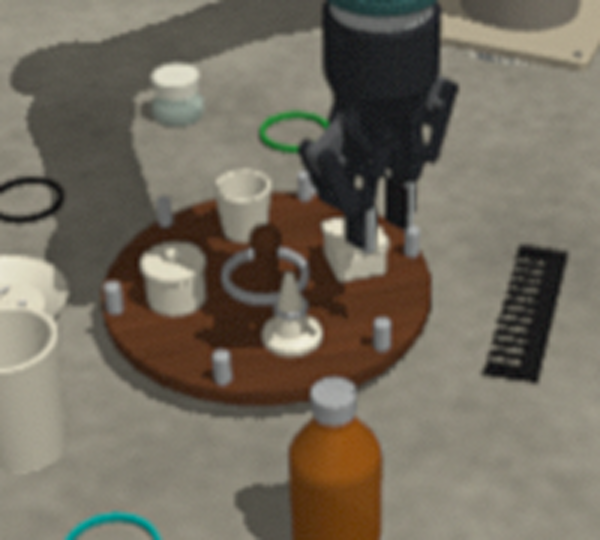

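The gripper hovers over the peg at crop (382,333). The finger ends are at about crop (365,248) and (398,225), and nothing touches. I compare these with the predicted tips.

Run:
```python
from cell import ctrl
from h import *
d=ctrl.get_image("scene");E=np.linalg.inv(d["extrinsics"])
K=np.array([[d["fx"],0,d["cx"]],[0,d["fy"],d["cy"]],[0,0,1.]])
t=np.array([np.sin(1.217),-np.cos(1.217)]);c=np.array([625.4,81.1])
for L in(60,73,86):
  for s in(-22,22):
    p=np.r_[c+s*t,204-L];q=E[:3,:3]@p+E[:3,3]
    uv=cv2.projectPoints(np.array([[q[0],-q[1],-q[2]]]),np.zeros(3),np.zeros(3),K,np.array(d["D"]))[0].ravel()
    print(L,s,((uv-[190,130])*3).round())
```

```text
60 -22 [399. 209.]
60 22 [356. 236.]
73 -22 [398. 224.]
73 22 [356. 251.]
86 -22 [398. 239.]
86 22 [356. 266.]
```

Request:
send_rows --rows '[[[0,0,2,0,0,0],[0,0,4,0,0,0],[0,0,5.5,0,0,0],[0,0,6.5,0,0,0],[0,0,7.4,0,0,0],[0,0,8.2,0,0,0],[0,0,8.9,0,0,0],[0,0,8.9,0,0,0]]]'

```text
clock: 3.85
eef_pos: [624.9, 81.0, 114.1]
tool_rot: [-3.14, 0.001, 1.217]
force: [-1.0, -0.2, 0.7]
width: 32.0
gripper_force: 0.0
```

Run:
```python
from cell import ctrl
from h import *
d=ctrl.get_image("scene");c=ctrl.get_image("top")
a=cv2.resize(d["pixels"][150:290,230:390],(640,560),interpolation=2)
cv2.imwrite("pics/s2.png",a[:,:,::-1])
# arc rows in the tool frame at start: x radial, -y = ccw tangent, turn -theta
r=12.2
for k in range(1,11):
    t=np.radians(4*k);print(4*k,np.round([r*(np.cos(t)-1),-r*np.sin(t),-t],2))
```

```text
4 [-0.03 -0.85 -0.07]
8 [-0.12 -1.7  -0.14]
12 [-0.27 -2.54 -0.21]
16 [-0.47 -3.36 -0.28]
20 [-0.74 -4.17 -0.35]
24 [-1.05 -4.96 -0.42]
28 [-1.43 -5.73 -0.49]
32 [-1.85 -6.47 -0.56]
36 [-2.33 -7.17 -0.63]
40 [-2.85 -7.84 -0.7 ]
```

View pics/s2.png

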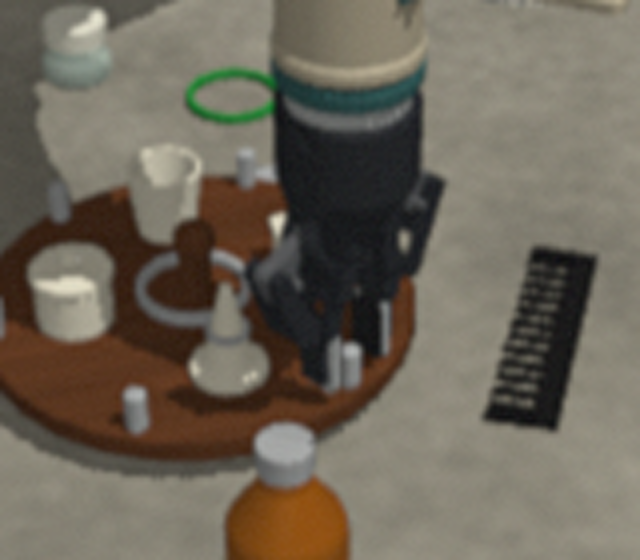

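The peg at crop (352,365) stands between the two fingers, and the cone at (228,340) is clear. Now I sweep anticlockwise.

Request:
send_rows --rows '[[[0,-0.42,0,0,0,-0.035],[-0.03,-0.85,0,0,0,-0.07],[-0.07,-1.28,0,0,0,-0.105],[-0.12,-1.7,0,0,0,-0.14],[-0.19,-2.12,0,0,0,-0.175],[-0.27,-2.54,0,0,0,-0.21],[-0.47,-3.36,0,0,0,-0.28],[-0.74,-4.17,0,0,0,-0.35],[-1.05,-4.96,0,0,0,-0.42],[-1.43,-5.73,0,0,0,-0.49]]]'

```text
clock: 4.95
eef_pos: [566.4, 87.7, 115.1]
tool_rot: [3.141, -0.0, 1.711]
force: [1.8, -0.1, 0.9]
width: 31.9
gripper_force: 0.7
```

Run:
```python
from cell import ctrl
from h import *
s=ctrl.read_state();w=s["eef_pos"][:2]-A
print(s["clock"],np.hypot(*w),np.degrees(np.arctan2(w[1],w[0])),np.degrees(s["tool_rot"]),s["force"],s["width"],s["qpos"].round(2))
for o in pegs(ctrl.get_image("top")):print(o)
```

```text
4.95 121.19916664464307 97.6724595568575 [ 1.79956214e+02 -6.03933425e-03  9.80490827e+01] [ 1.77558056 -0.07298612  0.90657179] 31.918079119445462 [-0.04  0.8  -0.26  1.87  0.38  0.52 -0.41]
(np.float64(17.0), np.float64(126.8), np.int32(17), array([341.1, 186.2]))
(np.float64(328.7), np.float64(121.4), np.int32(132), array([389.5, 194.7]))
(np.float64(32.8), np.float64(118.1), np.int32(42), array([328.1, 196.5]))
(np.float64(38.0), np.float64(124.9), np.int32(12), array([321.8, 196.8]))
(np.float64(71.4), np.float64(114.5), np.int32(452), array([306.4, 226.1]))
(np.float64(274.2), np.float64(119.3), np.int32(23), array([417.8, 240.1]))
(np.float64(257.9), np.float64(120.0), np.int32(46), array([417.4, 256.4]))
(np.float64(217.0), np.float64(111.2), np.int32(696), array([393.2, 287.6]))
(np.float64(163.8), np.float64(117.2), np.int32(46), array([343.8, 299.1]))
(np.float64(173.2), np.float64(117.4), np.int32(112), array([353.2, 301.1]))
```

Request:
send_rows --rows '[[[-0.03,-0.85,0,0,0,-0.07],[-0.12,-1.7,0,0,0,-0.14],[-0.27,-2.54,0,0,0,-0.21],[-0.47,-3.36,0,0,0,-0.28],[-0.74,-4.17,0,0,0,-0.35],[-1.05,-4.96,0,0,0,-0.42],[-1.43,-5.73,0,0,0,-0.49],[-1.85,-6.47,0,0,0,-0.56],[-2.33,-7.17,0,0,0,-0.63],[-2.85,-7.84,0,0,0,-0.7]]]'

```text
clock: 6.0
eef_pos: [493.1, 48.9, 115.1]
tool_rot: [3.141, 0.0, 2.41]
force: [1.2, 0.2, -0.1]
width: 31.8
gripper_force: 0.7
```

Request:
send_rows --rows '[[[-0.03,-0.85,0,0,0,-0.07],[-0.12,-1.7,0,0,0,-0.14],[-0.27,-2.54,0,0,0,-0.21],[-0.47,-3.36,0,0,0,-0.28],[-0.74,-4.17,0,0,0,-0.35],[-1.05,-4.96,0,0,0,-0.42],[-1.43,-5.73,0,0,0,-0.49],[-1.85,-6.47,0,0,0,-0.56],[-2.33,-7.17,0,0,0,-0.63],[-2.85,-7.84,0,0,0,-0.7]]]'

```text
clock: 7.0
eef_pos: [461.7, -28.2, 115.1]
tool_rot: [3.141, 0.001, 3.11]
force: [0.7, 0.6, 0.2]
width: 31.9
gripper_force: 0.7
```

Run:
```python
from cell import ctrl
from h import *
s=ctrl.read_state();w=s["eef_pos"][:2]-A
print(s["clock"],np.hypot(*w),np.degrees(np.arctan2(w[1],w[0])),np.degrees(s["tool_rot"]),s["force"],s["width"],s["qpos"].round(2))
d=ctrl.get_image("top")
for o in pegs(d):print(o) if o[2]<50 else 0
cv2.imwrite("pics/t3.png",cv2.resize(d["pixels"][130:340,270:480,::-1],(600,600),interpolation=2))
```

```text
7.0 120.96548165349891 178.0165105329968 [1.79941411e+02 4.38266037e-02 1.78195441e+02] [0.67521849 0.56626466 0.23070552] 31.927428285468817 [ 0.36  0.76 -0.54  2.16  0.93  0.46  0.62]
(np.float64(16.0), np.float64(126.6), np.int32(17), array([342.1, 186.1]))
(np.float64(54.2), np.float64(121.4), np.int32(23), array([311.4, 209.7]))
(np.float64(295.0), np.float64(120.2), np.int32(24), array([412.3, 219.9]))
(np.float64(249.7), np.float64(115.2), np.int32(26), array([413.1, 263.7]))
(np.float64(113.7), np.float64(119.8), np.int32(25), array([305.6, 267. ]))
(np.float64(177.2), np.float64(117.1), np.int32(31), array([357.3, 301.3]))
```

View pics/t3.png

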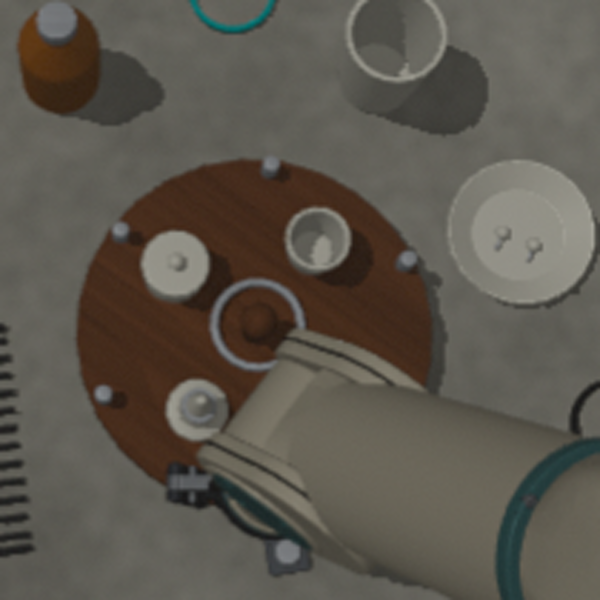

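The turn so far is about 104°. The cone is at crop (197,408), the bangle is round its post, and 44° remain.

Request:
send_rows --rows '[[[-0.03,-0.85,0,0,0,-0.07],[-0.12,-1.7,0,0,0,-0.14],[-0.27,-2.54,0,0,0,-0.21],[-0.47,-3.36,0,0,0,-0.28],[-0.74,-4.17,0,0,0,-0.35],[-1.05,-4.96,0,0,0,-0.42],[-1.24,-5.35,0,0,0,-0.455],[-1.43,-5.73,0,0,0,-0.49],[-1.64,-6.1,0,0,0,-0.525],[-1.85,-6.47,0,0,0,-0.56]]]'

```text
clock: 8.05
eef_pos: [477.5, -93.2, 114.8]
tool_rot: [3.14, 0.0, -2.616]
force: [0.4, 1.4, 0.2]
width: 31.7
gripper_force: 0.6
```

Request:
send_rows --rows '[[[-0.01,-0.42,0,0,0,-0.035],[-0.03,-0.85,0,0,0,-0.07],[-0.07,-1.28,0,0,0,-0.105],[-0.12,-1.7,0,0,0,-0.14],[-0.15,-1.92,0,0,0,-0.158],[-0.19,-2.12,0,0,0,-0.175],[-0.23,-2.33,0,0,0,-0.193],[-0.27,-2.54,0,0,0,-0.21],[-0.27,-2.54,0,0,0,-0.21],[-0.27,-2.54,0,0,0,-0.21]]]'

```text
clock: 9.05
eef_pos: [492.7, -115.0, 114.9]
tool_rot: [-3.141, -0.001, -2.407]
force: [-0.3, 0.1, -0.9]
width: 31.7
gripper_force: 0.0
```

Run:
```python
from cell import ctrl
from h import *
s=ctrl.read_state();w=s["eef_pos"][:2]-A
print(s["clock"],np.hypot(*w),np.degrees(np.arctan2(w[1],w[0])),s["force"],s["width"],s["qpos"].round(2))
d=ctrl.get_image("top")
for o in pegs(d):print(o) if o[2]<50 else 0
```

```text
9.05 122.06201765863398 -137.44298214257861 [-0.33124692  0.06996815 -0.91503841] 31.674294285820075 [ 0.67  0.86 -0.77  2.04  1.02  0.67  1.51]
(np.float64(15.6), np.float64(126.8), np.int32(15), array([342.5, 185.9]))
(np.float64(38.1), np.float64(122.3), np.int32(26), array([322.6, 197.8]))
(np.float64(279.0), np.float64(119.9), np.int32(23), array([417.4, 235.2]))
(np.float64(97.5), np.float64(120.2), np.int32(23), array([301. , 251.2]))
(np.float64(245.0), np.float64(118.2), np.int32(47), array([412.7, 268.5]))
(np.float64(240.4), np.float64(119.0), np.int32(16), array([411. , 272.9]))
(np.float64(224.2), np.float64(118.8), np.int32(15), array([401.1, 285.8]))
(np.float64(157.9), np.float64(119.3), np.int32(24), array([337.7, 298. ]))
```

The turn is now 148.2° against the 148.6° wanted. I lift straight up.

Request:
send_rows --rows '[[[0,0,-1,0,0,0],[0,0,-2.5,0,0,0],[0,0,-5,0,0,0],[0,0,-8,0,0,0],[0,0,-11,0,0,0],[0,0,-14,0,0,0],[0,0,-17,0,0,0],[0,0,-19,0,0,0],[0,0,-19,0,0,0]]]'

```text
clock: 10.0
eef_pos: [493.9, -114.1, 308.1]
tool_rot: [-3.137, 0.003, -2.406]
force: [-0.1, -0.1, 0.3]
width: 31.3
gripper_force: 0.0
```

Run:
```python
from cell import ctrl
s=ctrl.read_state();print(s["eef_pos"],s["tool_rot"])
import numpy as np;y=s["tool_rot"][2]
d=np.array([-60,-320]);print(d@[np.cos(y),np.sin(y)],d@[np.sin(y),-np.cos(y)])
```

```text
[ 493.89407157 -114.09822729  308.13670135] [-3.13696337e+00  3.04368796e-03 -2.40645081e+00]
259.12569707089153 -197.11385825843027
```

Request:
send_rows --rows '[[[1.5,-1.1,0,0,0,0],[4,-3,0,0,0,0],[7,-5.3,0,0,0,0],[10,-7.6,0,0,0,0],[13,-9.9,0,0,0,0],[16,-12.2,0,0,0,0],[19,-14.5,0,0,0,0],[22,-16.8,0,0,0,0],[24.5,-18.6,0,0,0,0],[26,-19.7,0,0,0,0]]]'

```text
clock: 11.0
eef_pos: [430.1, -437.9, 303.7]
tool_rot: [3.14, -0.001, -2.41]
force: [0.1, 0.7, -0.6]
width: 31.4
gripper_force: 0.0
```

Request:
send_rows --rows '[[[0,0,0,0,0,0],[0,0,0,0,0,0],[0,0,0,0,0,0]]]'

```text
clock: 11.3
eef_pos: [432.6, -433.1, 304.9]
tool_rot: [3.141, 0.001, -2.404]
force: [0.4, 0.3, -0.2]
width: 31.8
gripper_force: 0.0
```

Run:
```python
from cell import ctrl
from h import *
d=ctrl.get_image("top")
for o in pegs(d):print(o) if o[2]<50 else 0
cv2.imwrite("pics/t4.png",cv2.resize(d["pixels"][130:340,270:480,::-1],(600,600),interpolation=2))
```

```text
(np.float64(16.0), np.float64(126.9), np.int32(14), array([342.1, 185.9]))
(np.float64(38.0), np.float64(122.5), np.int32(27), array([322.6, 197.7]))
(np.float64(278.9), np.float64(120.1), np.int32(22), array([417.5, 235.3]))
(np.float64(97.5), np.float64(120.2), np.int32(23), array([301. , 251.2]))
(np.float64(218.4), np.float64(118.9), np.int32(25), array([396.7, 289.8]))
(np.float64(157.9), np.float64(119.3), np.int32(24), array([337.7, 298. ]))
```

View pics/t4.png

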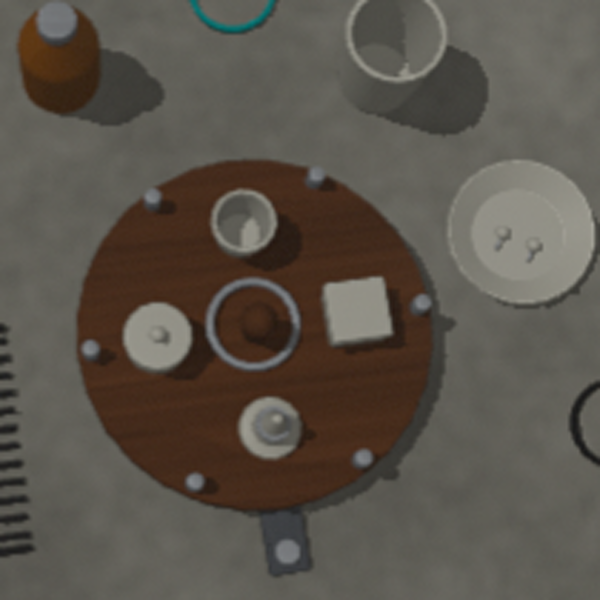

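The cone at crop (270,427) stands in line with the tongue's stud at (287,551), and its measured direction is 188.1° against 188.5°. The bangle is round the post and the other things in the crop are where they were. I hand the job in.

```bash
python3 -c "
from cell import ctrl
print(ctrl.finish_job())"
```

```text
the job is handed in; nothing more can be done
None
```

I turned the carousel about 148° anticlockwise by one rim peg; by the last picture the ring cone stands within about half a degree of the front and the bangle is still round its post. I've handed the job in, but no verdict came back.

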